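# Weigh down the glued cut-outs

### The arm

A 6-joint arm with a two-finger parallel gripper is mounted at the origin on the work surface. World frame = base frame: x ahead of the robot, y to its left, z up, the work surface at z = 0. Lengths are in mm, angles in rad, forces in N, time in s.
With the tool pointing down it reaches from about 350 to 975 mm from the base axis. Payload 7.1 kg.
Tool frame: the origin (TCP) lies at the very end of the fingers, on their centre line; the grasp point (between the pads) lies 19 mm behind it; z points along the fingers, y is the line along which they close (so a half turn about z gives the same grasp; the last joint's range is limited). The gripper opens to 88 mm and grips with 3 to 60 N. Pads are 20 mm wide; open, the fingers measure 115 mm over their backs; the gripper's body (75 mm by 178 mm) begins 61 mm behind the grasp point.
Start: joints at [1.198, 0.423, 1.63, -0, 1.089, -0.019], TCP at [216.508, 586.284, 222.675] pointing down, gripper open.
Joint ranges: [-3, 3], [-0.9, 2.11], [0.09, 2.58], [-1.31, 4.45], [0.11, 2.69], [-2.54, 2.54]. Speed limits (rad/s): [2.39, 2.39, 3.01, 3.14, 3.14, 3.14].

### API

Orientations are given as a rotation vector (axis times angle).
In Python, from bench import bot, effector, eyes, hand_in gives the robot as it stands. Calls block until the motion is done:
- bot.move_pose(position, orientation): joint-space move of the TCP to a pose.
- bot.movel(position, rot=None, speed=150, f_stop=None): straight line of the TCP; rot=None keeps the orientation; speed is the mean speed in mm/s. With f_stop (N) it stops when the force on the tool has changed by that much, and returns True; else False.
- bot.move_joints(angles): joint-space move.
- effector.command_gripper(opening, newtons=None): finger opening in mm; newtons is the grip in N (None keeps the last); returns when the fingers have stopped.
- bot.dwell(seconds).
- bot.solve_ik(position, orientation): joint angles nearest the present ones, or None.
- bot.get_obs(): the state.
- eyes.capture(name): name is "side" or "top"; returns a dict with "img" (384x512x3 uint8, red, green, blue), "z_map" (384x512 float32, mm along the optical axis (not along the pixel's ray), 0 where there is no reading), "intrinsics" (3x3 intrinsics, pixels), "position" and "orientation" of the camera in the world. Camera axes: x right, y down, z forward; pixel columns grow to the right and rows downward; lengths in mm; the calibration is good to about 2 mm. A picture is of the moment at which its call begins.
A pose or a line that the arm cannot do raises bot.MotionError and nothing moves.
- hand_in(): hands the job in; it is judged then, once.
The state is a dict: "t": time; "joint_pos": joint angles; "dq": joint speeds; "joint_efforts": joint torques, N m; "position": TCP position; "eef_rot": TCP orientation; "contact_force": force on the tool from outside, world axes, zero at the start; "wrist_torque": the same for the moment, N m; "grip_width": finger opening in mm; "finger_force": force on a finger pad.
Only numpy, scipy, OpenCV 4.12 (cv2) and the standard library are available. Lean on these libraries where they do the work, as an engineer would, in place of code of your own. Each camera call takes 0.05 s, during which the arm holds its last target. There are 200 camera calls.

### The job

Press the freshly glued cut-outs flat while they dry: set each of the four steel weights gently down flat on the middle of the cut-out of its own shape, the long bar lying along its strip. The bar is tucked under the letter tray, so slide it forward until it is clear before lifting it, and do not force it against the tray. Leave the blue mug standing where it is.

Things in the scene. Friction and masses are not known exactly. Their poses are not given: they have to be found in the camera images.
- round_weight: Round steel pressing weight, a disc 64 mm in diameter and 16 mm thick, 0.3 to 0.5 kg. A pale wooden round grip, 22 mm in diameter, stands at its centre from 16 to 44 mm above the underside. Its origin is the centre of its underside, z up along the grip.
- square_weight: Square steel pressing weight, 56 x 56 x 16 mm, 0.3 to 0.5 kg. A pale wooden round grip, 22 mm in diameter, stands at its centre from 16 to 44 mm above the underside. Its origin is the centre of its underside, z up along the grip.
- triangle_weight: Triangular steel pressing weight, equal sides of 76 mm, 16 mm thick, 0.25 to 0.4 kg; one corner points along its +x, 44 mm from the centre. A pale wooden round grip, 22 mm in diameter, stands at its centre from 16 to 44 mm above the underside. Its origin is the centre of its underside, z up along the grip.
- bar_weight: Steel bar weight, 116 (its x) x 32 (y) x 16 mm thick, 0.35 to 0.55 kg. A pale wooden block grip, 44 mm along x, 18 mm across y, stands at its centre, 16 to 44 mm above the underside. It lies on the desk, its far (+x) end about 30 mm under the front edge of the tray, its grip in front of it, pointing roughly away from the robot. Origin: centre of its underside, z up.
- round_board: White mounting board, 130 x 130 x 4 mm, lying flat and fixed to the desk; its origin is the centre of its underside, so its top is 4 mm higher. In the middle of its top is a glued orange-brown paper cut-out: a disc 72 mm in diameter.
- square_board: White mounting board, 130 x 130 x 4 mm, lying flat and fixed to the desk; its origin is the centre of its underside, so its top is 4 mm higher. In the middle of its top is a glued orange-brown paper cut-out: a square of 64 mm, its sides along the board's x and y.
- triangle_board: White mounting board, 130 x 130 x 4 mm, lying flat and fixed to the desk; its origin is the centre of its underside, so its top is 4 mm higher. In the middle of its top is a glued orange-brown paper cut-out: a triangle with equal sides of 90 mm, one corner pointing along the board's +x.
- bar_board: White mounting board, 130 x 130 x 4 mm, lying flat and fixed to the desk; its origin is the centre of its underside, so its top is 4 mm higher. In the middle of its top is a glued orange-brown paper cut-out: a strip 124 mm (along the board's x) by 40 mm (along y).
- tray: Grey-green metal letter tray, 250 (its x) x 330 mm (its y), full of paper, fixed on four corner feet at the far side of the desk. Its floor overhangs: underside 22 mm above the desk, front wall top 36 mm, side walls' top 70 mm above the desk. Origin at desk level under the middle of its front edge, which faces the robot; the tray extends to its +x.
- mug: Blue mug, 76 mm in diameter and 75 mm tall with a side handle, standing loose among the weights; a bystander. Its origin is the centre of its underside.
Not all that is in view belongs to the job. Leave any black or orange look-alike of the bar_weight alone.

How it is judged:
By the outcome, as a careful person would: the job done as asked, in the order asked, and still so for the second after the job is handed in, with the robot touching nothing.
It also fails if it takes over 99 s, if anything falls off the work surface, if the arm or the gripper's body presses on something with over 40 N, if the wrist force passes 120 N, or if a joint passes its speed limit or range.

## Working session

There is one attempt and no reset: what is moved stays moved. The work goes in short steps, each a Python script; the robot and the scene stay as the last script left them, time stands still between calls to the robot, and variables do not carry over. Pictures are saved under pics/ and viewed, at most 14 in all, crops included, and the job is handed in when it is done.

```bash
ls; mkdir -p pics; python3 - <<'E'
from bench import bot, effector, eyes
import cv2, numpy as np
for n in ("top","side"):
    c=eyes.capture(n); np.savez(f"{n}0.npz",**c)
    cv2.imwrite(f"pics/{n}0.png",cv2.resize(c["img"][...,::-1],(800,600),interpolation=cv2.INTER_CUBIC))
    print(n,c["intrinsics"].tolist(),c["position"],c["orientation"])
o=bot.get_obs();print(o["t"],o["eef_rot"],o["contact_force"])
E
```

```text
pics
top [[403.53902243106376, 0.0, 263.0738957834351], [0.0, 403.53902243106376, 183.4802949232542], [0.0, 0.0, 1.0]] [ 395.17258272  -59.88575036 1320.26440578] [-2.13228949  2.14883718 -0.19604419]
side [[496.76760722372285, 0.0, 250.61036392786588], [0.0, 496.76760722372285, 192.71901607202383], [0.0, 0.0, 1.0]] [  43.84578497 -851.11399948 1050.39611118] [-2.30266766  0.68418163 -0.29849087]
0.1 [-5.52798215e-01 -3.09232471e+00  2.16431620e-03] [-1.13239784 -0.11210442 -0.36579766]
```

View pics/top0.png

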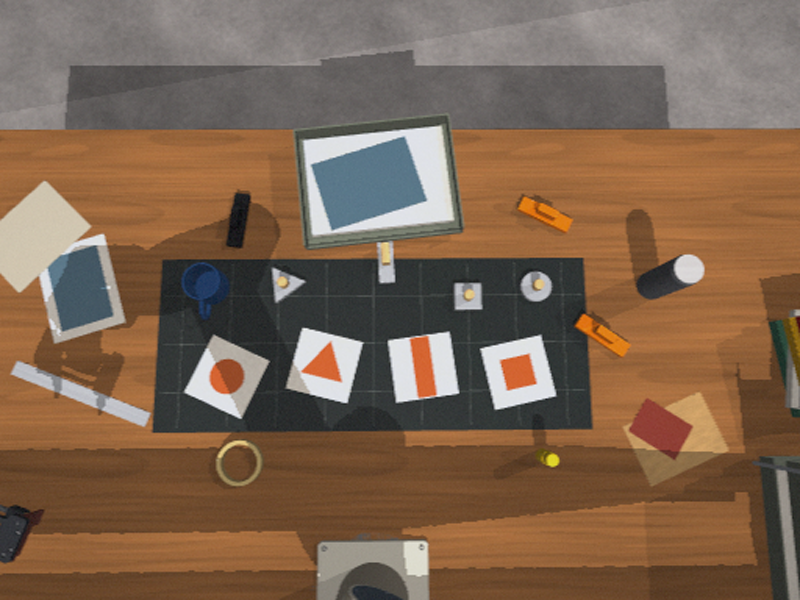

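View pics/side0.png

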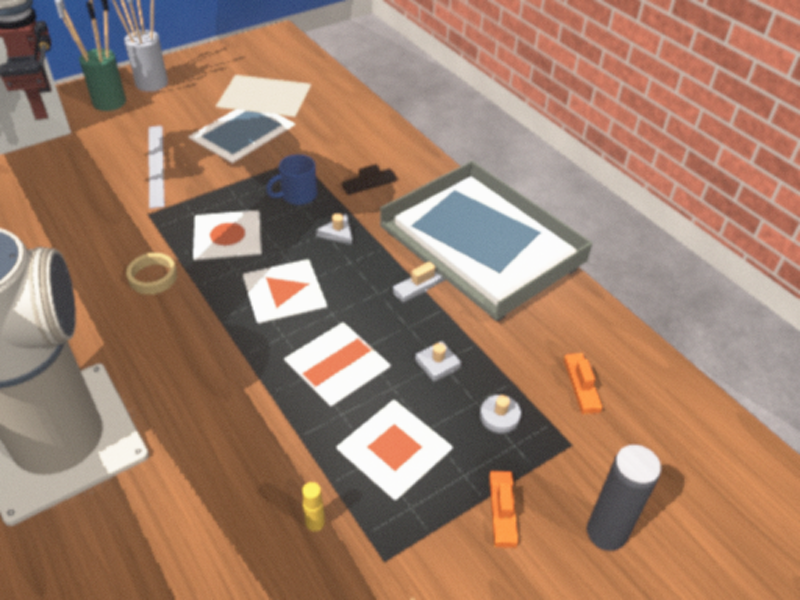

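The top view (800x600) shows the boards at (227,376) round, (325,365) triangle, (423,367) bar and (518,372) square. The weights are at (284,284) triangle, (386,262) bar under the tray edge, (468,295) square and (537,286) round, and the mug is at (204,285). The side view agrees. Next I'll measure everything in both views.

```bash
cat > vis.py <<'E'
import cv2, numpy as np
from scipy.spatial.transform import Rotation as R
class View:
    def __init__(s,c,k=4):
        s.k=k; s.K=c["intrinsics"]; s.p=np.array(c["position"]); s.R=R.from_rotvec(c["orientation"]).as_matrix()
        s.img=cv2.resize(c["img"],None,fx=k,fy=k,interpolation=cv2.INTER_CUBIC)
        s.hsv=cv2.cvtColor(s.img,cv2.COLOR_RGB2HSV)
    def world(s,uv,z):            # upscaled pixels -> points on plane z
        uv=(np.atleast_2d(uv).astype(float)+.5)/s.k-.5
        d=np.c_[(uv-s.K[:2,2])/s.K[0,0],np.ones(len(uv))]@s.R.T
        return s.p[:2]+d[:,:2]*((z-s.p[2])/d[:,2])[:,None]
    def pix(s,P):                 # world -> upscaled pixels
        q=(np.atleast_2d(P)-s.p)@s.R; return ((q[:,:2]/q[:,2:]*s.K[0,0]+s.K[:2,2])+.5)*s.k-.5
    def blobs(s,mask,amin=60):
        cs,_=cv2.findContours(mask.astype(np.uint8),cv2.RETR_EXTERNAL,cv2.CHAIN_APPROX_NONE)
        return [c[:,0] for c in cs if cv2.contourArea(c)>amin*s.k**2]
    def near(s,mask,xy,z,rad=45,amin=4):
        """largest blob within rad mm of xy, as world points on plane z"""
        ring=s.pix([[xy[0]+rad*np.cos(a),xy[1]+rad*np.sin(a),z] for a in np.linspace(0,6.28,40)])
        roi=np.zeros(mask.shape,np.uint8); cv2.fillPoly(roi,[ring.round().astype(np.int32)],1)
        b=s.blobs((mask>0)&(roi>0),amin)
        return s.world(max(b,key=lambda c:cv2.contourArea(c)),z) if b else None
def cen(w):
    m=cv2.moments(w.astype(np.float32)[:,None]); return np.array([m["m10"],m["m01"]])/m["m00"]
def rect(w):
    (c,(a,b),t)=cv2.minAreaRect(w.astype(np.float32)); 
    return np.array(c),(max(a,b),min(a,b)),np.radians(t if a>=b else t+90)
def tri(w):   # centroid, side lengths, heading of a corner (mod 120)
    _,t=cv2.minEnclosingTriangle(w.astype(np.float32)[:,None]); t=t[:,0]; c=t.mean(0); d=t-c
    a=np.angle(np.sum(np.exp(3j*np.arctan2(d[:,1],d[:,0]))))/3
    return c,np.linalg.norm(t-np.roll(t,1,0),axis=1),a
E
cat > meas.py <<'E'
import sys
from vis import *
tag=sys.argv[1] if len(sys.argv)>1 else "0"
r=lambda x:np.round(x,1).tolist() if not np.isscalar(x) else round(float(x),3)
T=View(dict(np.load(f"top0.npz")))
g={k:T.world(np.array(v)*512*4/800,z)[0] for k,v,z in [("rb",(227,376),4),("tb",(325,365),4),("bb",(423,367),4),("sb",(518,372),4),("t",(284,284),20),("b",(386,256),30),("s",(468,295),20),("r",(537,286),20),("m",(204,280),75)]}
for n in ("top","side"):
    v=View(dict(np.load(f"{n}{tag}.npz"))); H,S,V=cv2.split(v.hsv); print(n)
    org=((H<14)|(H>174))&(S>130)&(V>60)
    for k in ("rb","tb","bb","sb"):
        w=v.near(org,g[k],4,75)
        print(k,"cen",r(cen(w)), "rect",[r(x) for x in rect(w)], "tri",[r(x) for x in tri(w)] if k=="tb" else "")
    wood=(H>10)&(H<28)&(S>70)&(V>130)
    for k in ("t","s","r","b"):
        w=v.near(V>85,g[k],8,60)
        if w is not None: print(k,"sil",r(cen(w)),"rect",[r(x) for x in rect(w)],"tri",[r(x) for x in tri(w)] if k=="t" else "")
        w=v.near(wood,g[k],44 if n=="top" else 36,28,2)
        if w is not None: print(k,"grip",r(cen(w)),[r(x) for x in rect(w)])
        p=v.pix([[*g[k],8]])[0].astype(int); cv2.imwrite(f"pics/_{n}{k}.png",v.img[p[1]-90:p[1]+90,p[0]-90:p[0]+90,::-1])
    print("mug",[r(x) for x in cv2.minEnclosingCircle(v.near((H>100)&(H<130)&(S>100),g["m"],75,60).astype(np.float32))])
    cv2.imwrite(f"pics/crops_{n}.png",np.hstack([cv2.imread(f"pics/_{n}{k}.png") for k in "tsrb"]))
E
python3 meas.py
```

```text
top
rb cen [434.6, 302.0] rect [[434.5, 302.2], [69.7, 67.9], 0.117] tri 
tb cen [456.2, 101.8] rect [[448.7, 93.8], [81.8, 71.7], 2.371] tri [[456.20001220703125, 101.80000305175781], [86.0999984741211, 86.0, 85.69999694824219], -0.248]
bb cen [451.2, -102.7] rect [[451.2, -102.7], [122.7, 37.0], 0.132] tri 
sb cen [438.5, -299.9] rect [[438.5, -299.9], [62.5, 61.3], 0.213] tri 
t sil [625.8, 187.7] rect [[617.4, 191.2], [78.9, 67.5], 1.169] tri [[624.7000122070312, 187.89999389648438], [84.5999984741211, 87.0, 89.0999984741211], 0.66]
t grip [623.8, 184.7] [[623.4, 183.9], [24.4, 19.6], 0.786]
s sil [597.3, -199.0] rect [[597.5, -199.3], [60.0, 59.2], 1.564] tri 
s grip [595.1, -197.1] [[594.9, -196.8], [23.1, 19.8], 2.345]
r sil [617.7, -344.4] rect [[617.4, -344.7], [68.1, 64.6], 1.565] tri 
r grip [615.5, -341.4] [[615.3, -341.8], [23.7, 21.1], 3.135]
b sil [692.6, -27.3] rect [[688.5, -29.9], [110.9, 106.0], 0.706] tri 
b grip [682.8, -25.8] [[682.8, -25.9], [48.4, 16.8], 0.056]
mug [[613.9, 333.5], 51.012]
side
rb cen [433.6, 304.2] rect [[433.1, 303.5], [64.8, 60.4], 2.578] t
[... 249 characters left out ...]
[438.4, -298.3] rect [[438.4, -298.3], [58.5, 58.4], 1.783] tri 
t sil [624.4, 194.6] rect [[630.9, 198.5], [89.9, 81.9], 0.728] tri [[626.7999877929688, 199.0], [99.19999694824219, 128.5, 142.1999969482422], 0.754]
t grip [623.7, 187.4] [[622.4, 186.6], [49.4, 21.4], 1.055]
s sil [596.9, -195.0] rect [[596.3, -194.9], [73.9, 72.5], 1.55] tri 
s grip [594.1, -198.6] [[594.9, -198.8], [41.6, 19.6], 0.924]
r sil [618.0, -339.9] rect [[617.5, -339.6], [81.2, 69.3], 0.556] tri 
r grip [615.8, -342.8] [[615.9, -342.6], [40.6, 19.6], 0.627]
b sil [686.9, -26.4] rect [[684.9, -24.6], [115.7, 111.7], 2.478] tri 
b grip [680.5, -22.9] [[681.1, -21.4], [54.0, 45.6], 0.034]
mug [[617.5, 324.9], 49.755]
```

View pics/crops_top.png

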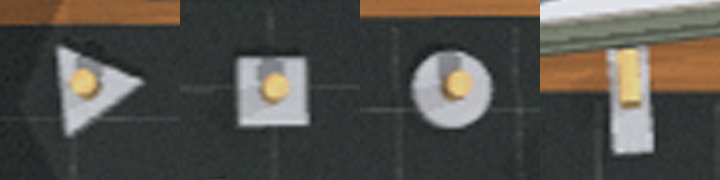

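The crops show clear steel faces. The triangle's corner is to the right (145,80), the square and disc are clean, and the bar's front end is at (632,150). Its pale grip spans (620-637, 50-107), just in front of the tray wall. Next I'll get the bar axis, tray edge and triangle angle.

```bash
python3 - <<'E'
from vis import *
v=View(dict(np.load("top0.npz"))); H,S,V=cv2.split(v.hsv)
st=(S<70)&(V>95)
w=v.near(st,(648,-28),16,30); print("bar front",rect(w), w.min(0),w.max(0))
for zz in (16,):
  for n in(0,):
    x=w; 
    for lo,hi in((635,641),(641,647),(647,653),(653,659)):
        s=w[(w[:,0]>lo)&(w[:,0]<hi)]; m=s[:,1].mean(); print(lo,s[s[:,1]<m][:,1].mean(),s[s[:,1]>m][:,1].mean())
wd=(H>10)&(H<28)&(S>70)&(V>150)
for z in(44,30): 
    w=v.near(wd,(683,-26),z,28,2); print("grip",z,rect(w))
for t in(85,110,130):
    w=v.near(V>t,(626,187),16,60); print("tri",tri(w),len(cv2.approxPolyDP(w.astype(np.float32)[:,None],4,True)), cv2.approxPolyDP(w.astype(np.float32)[:,None],4,True)[:,0].round().tolist())
    w=v.near(V>t,(597,-199),8,60); print("sq",rect(w))
print("tray",v.world(np.array([[305,247],[463,232]])*2.56,25))
E
```

```text
bar front (array([651.30987549, -27.72937012]), (52.58037185668945, 35.7379150390625), np.float64(0.03321101487226579)) [625.04682935 -46.23514852] [677.82493137 -10.13695703]
635 -45.44070212589129 -10.957322353073673
641 -45.34957735258967 -10.342276573535248
647 -45.3759357426067 -10.13735066067559
653 -44.57894024515439 -10.137657323150288
grip 44 (array([684.14837646, -25.86779404]), (45.42173767089844, 16.822059631347656), np.float64(0.05649516752147767))
grip 30 (array([687.31829834, -25.49463654]), (45.91998291015625, 17.006587982177734), np.float64(0.05649522161693732))
tri (array([623.26044, 186.39088], dtype=float32), array([88.59108 , 84.042206, 86.48678 ], dtype=float32), np.float32(0.6600454)) 4 [[659.0, 214.0], [585.0, 203.0], [628.0, 142.0], [634.0, 145.0]]
sq (array([ 597.45581055, -199.29760742]), (60.011112213134766, 59.168521881103516), np.float64(1.5643907585829835))
tri (array([624.38617, 185.91644], dtype=float32), array([81.12464 , 81.63149 , 81.920235], dtype=float32), np.float32(0.649597)) 3 [[657.0, 213.0], [586.0, 202.0], [629.0, 143.0]]
sq (array([ 597.71130371, -199.25366211]), (57.796321868896484, 57.733367919921875), np.float64(1.5805261171778793))
tri (array([624.9497, 185.7652], dtype=float32), array([78.88844 , 78.207634, 79.10741 ], dtype=float32), np.float32(0.64328176)) 3 [[657.0, 212.0], [587.0, 202.0], [629.0, 144.0]]
sq (array([ 597.43731689, -199.7575531 ]), (57.1983642578125, 55.842124938964844), np.float64(1.56437824172586))
tray [[ 701.8135018   143.07393884]
 [ 732.52801295 -190.10152119]]
```

```bash
cat > act.py <<'E'
from bench import bot, effector, eyes, hand_in
import numpy as np, cv2
from scipy.spatial.transform import Rotation as R
B=np.array([-.4,1.0])           # mean of the two cameras, relative to the top one
ZT=120
down=lambda psi:(R.from_euler("z",psi)*R.from_euler("x",np.pi)).as_rotvec()
def say(m):
    o=bot.get_obs(); print(m,"t%.1f"%o["t"],"pos",o["position"].round(1),"F",np.round(o["contact_force"],1),"w%.1f"%o["grip_width"],"ff",np.round(o["finger_force"],1))
def pick(xy,psi,zt=19,opening=50):
    x,y=np.add(xy,B); effector.command_gripper(opening,40)
    bot.move_pose([x,y,ZT],down(psi)); bot.movel([x,y,40],speed=200)
    hit=bot.movel([x,y,zt],speed=60,f_stop=6); say(f"at grip hit={hit}")
    effector.command_gripper(0,40); say("gripped")
def lift():
    p=bot.get_obs()["position"]; bot.movel([p[0],p[1],p[2]+10],speed=40); bot.movel([p[0],p[1],ZT],speed=180); say("lifted")
def place(xy,psi,zgrip=19):
    x,y=np.add(xy,B); bot.movel([x,y,ZT],down(psi),speed=250)
    z=zgrip+4; bot.movel([x,y,z+5],speed=150); bot.dwell(.2)
    hit=bot.movel([x,y,z-2],speed=12,f_stop=3); say(f"down hit={hit}")
    effector.command_gripper(45); bot.movel([x,y,ZT],speed=200); say("released")
def shot(n,name):
    c=eyes.capture(n); np.savez(f"{name}.npz",**c); cv2.imwrite(f"pics/{name}.png",cv2.resize(c["img"][...,::-1],(800,600),interpolation=cv2.INTER_CUBIC))
E
python3 - <<'E'
from act import *
h=np.pi/2
bot.movel([216.5,586.3,222],speed=50) if 0 else None
pick((597.4,-199.2),h); lift(); place((438.5,-299.9),h+.213)
E
```

```text
at grip hit=False t5.0 pos [ 596.8 -198.2   18.8] F [ 0.5 -0.4 -0.1] w50.3 ff 0.0
gripped t5.5 pos [ 596.7 -198.2   19.2] F [-2.1 -0.1  2.7] w21.5 ff 40.0
lifted t6.6 pos [ 596.1 -197.9  119.4] F [-1.1  0.6 -4. ] w21.5 ff 40.0
down hit=True t8.9 pos [ 438.2 -299.    23.1] F [-1.  -0.2  4.1] w21.1 ff 40.0
released t10.1 pos [ 437.7 -298.6  119.6] F [-0.7 -0.3 -0.6] w44.7 ff 0.0
```

```bash
python3 - <<'E'
from act import *
h=np.pi/2
pick((617.8,-344.4),h); lift(); place((434.6,302.0),h)
pick((625.6,187.2),h+.447); lift(); place((456.2,101.8),h-.448)
bot.movel([560,-250,160],speed=250); shot("top","top1"); shot("side","side1")
E
```

```text
at grip hit=False t12.3 pos [ 617.3 -343.3   18.7] F [1.1 0.7 0.2] w50.2 ff 0.0
gripped t12.8 pos [ 617.2 -343.4   19.2] F [-3.5 -0.5  3. ] w21.5 ff 40.0
lifted t13.9 pos [ 616.6 -343.   119.2] F [-0.4 -0.7 -5. ] w21.0 ff 40.0
down hit=True t18.2 pos [434.3 303.1  23.1] F [0.1 0.1 4.6] w21.3 ff 40.0
released t19.4 pos [433.8 302.8 119.6] F [ 0.9 -0.2 -0.2] w45.3 ff 0.0
at grip hit=False t21.6 pos [625.  188.1  18.7] F [0.1 0.1 0.5] w49.9 ff 0.0
gripped t22.2 pos [624.9 188.1  19.1] F [-1.5 -1.4  3.4] w21.1 ff 40.0
lifted t23.3 pos [624.3 187.9 119.3] F [ 0.2 -0.3 -3. ] w21.5 ff 40.0
down hit=True t25.7 pos [455.9 102.8  23.1] F [-0.2  0.6  4.7] w21.0 ff 40.0
released t26.9 pos [455.5 102.7 119.7] F [ 0.6 -0.5 -0.7] w45.2 ff 0.0
```

View pics/top1.png

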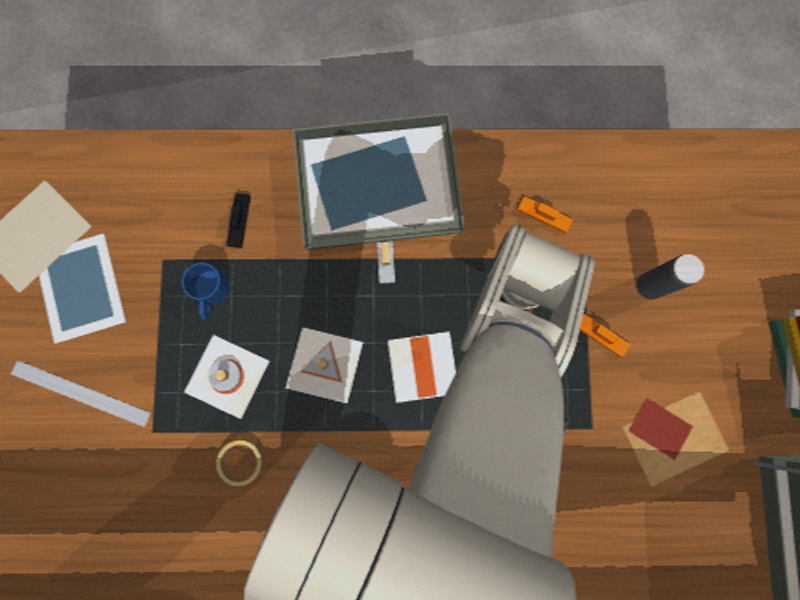

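The round weight (227,375) and triangle (323,363) sit on their cut-outs, the mug hasn't moved, and the bar is unchanged at (386,262). Next I'll slide the bar clear and look before lifting it.

```bash
python3 - <<'E'
from act import *
a=.05
pick((686.3,-25.2),a,opening=50); p=bot.get_obs()["position"]
d=np.array([np.cos(a),np.sin(a)])
for L in (5,60):
    print(bot.movel([p[0]-L*d[0],p[1]-L*d[1],19],speed=40,f_stop=20)); say("slid")
shot("side","side2")
v=cv2.imread("pics/side2.png")[170:420,250:600]; cv2.imwrite("pics/side2c.png",cv2.resize(v,None,fx=2,fy=2))
E
```

```text
at grip hit=False t31.4 pos [685.7 -24.1  18.7] F [ 0.2 -0.9  0.5] w49.9 ff 0.0
gripped t32.0 pos [686.1 -24.4  19.2] F [ 0.2 -1.8  1.5] w17.6 ff 40.0
False
slid t32.2 pos [681.  -24.6  19.2] F [ 0.2 -1.2  2.6] w17.5 ff 40.0
False
slid t33.8 pos [626.2 -27.4  19.2] F [1.8 0.  5.7] w17.7 ff 40.0
```

View pics/side2c.png

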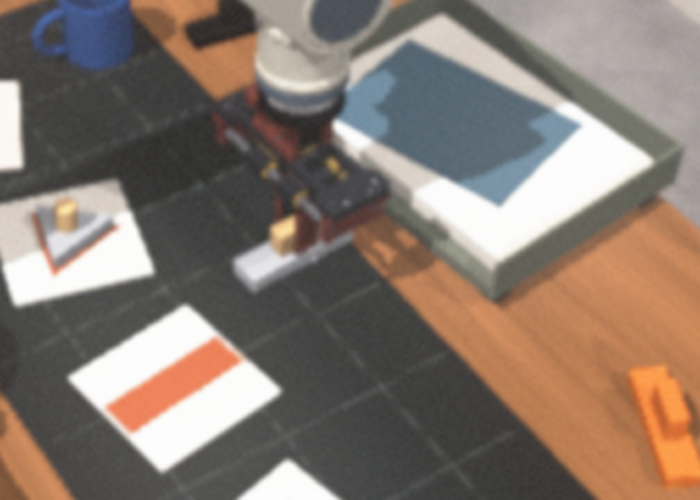

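The bar is gripped in front of the tray with its far end at about x=684, clear of the edge at about 717. I'll lift and place it now.

```bash
python3 - <<'E'
from act import *
lift(); place((451.2,-102.7),.133)
bot.move_pose([300,560,220],down(2.8)); shot("top","top3"); shot("side","side3")
for n in("top","side"):
    v=cv2.imread(f"pics/{n}3.png"); v=v[310:420,170:570] if n=="top" else v[190:510,170:470]
    cv2.imwrite(f"pics/{n}3c.png",cv2.resize(v,None,fx=1.8,fy=1.8))
from vis import *
for n in("top","side"):
    v=View(dict(np.load(n+"3.npz"))); H,S,V=cv2.split(v.hsv); wd=(H>10)&(H<28)&(S>60)&(V>120)&~((H<14)&(S>130))
    for k,g in dict(round=(434.6,302),tri=(456.2,101.8),bar=(451.2,-102.7),sq=(438.5,-299.9)).items():
        w=v.near(wd,g,34,30,2); print(n,k,"grip minus board",(cen(w)-g).round(1) if w is not None else None)
    st=(S<60)&(V>90)
E
```

```text
lifted t34.9 pos [625.5 -27.3 119.3] F [-0.1 -0.1 -3.9] w17.6 ff 40.0
down hit=True t37.2 pos [ 450.9 -101.8   23.1] F [-1.4  0.7  4.8] w18.1 ff 40.0
released t38.5 pos [ 450.4 -101.6  119.7] F [ 0.7  1.  -0.4] w44.9 ff 0.0
top round grip minus board [2.1 4.3]
top tri grip minus board [1.6 0.8]
top bar grip minus board [-0.6  0.7]
top sq grip minus board [1.1 0.4]
side round grip minus board [1.5 5.2]
side tri grip minus board [0.1 2.1]
side bar grip minus board [-1.7  2.3]
side sq grip minus board [0.9 2.9]
```

View pics/top3c.png

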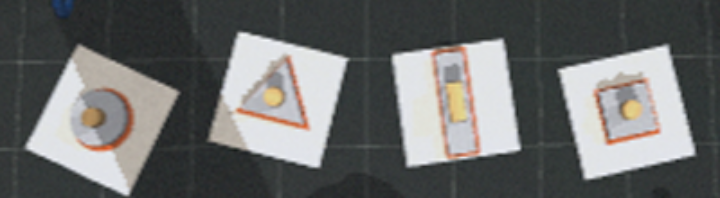

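View pics/side3c.png

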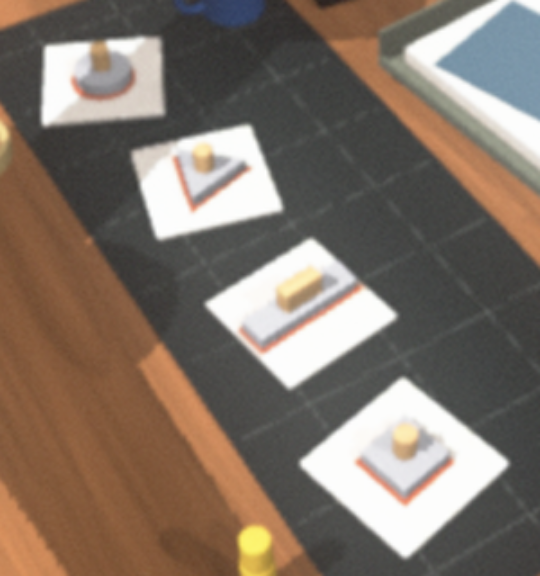

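The triangle, bar and square look centred. The round weight looks a few mm off, toward the upper left, so I'll measure it more carefully.

```bash
python3 - <<'E'
from vis import *
out=[]
for n in("top","side"):
    for t in ("0","3"):
        v=View(dict(np.load(n+t+".npz")),8); H,S,V=cv2.split(v.hsv)
        w=v.near(V>95,(434.6,302),4,100,100); print(n,t,"board",[np.round(x,2) for x in rect(w)])
        org=((H<14)|(H>174))&(S>110)&(V>50); w=v.near(org,(434.6,302),4,60); print("   orange",rect(w), cen(w))
    im=v.img.copy(); e=(434.6,302) if n=="top" else (433.6,304.2)
    a=np.linspace(0,6.28,60)
    for z,r,c in((4,36,(255,0,0)),(20,32,(0,255,0)),(48,11,(0,0,255))):
        cv2.polylines(im,[v.pix(np.c_[e[0]+r*np.cos(a),e[1]+r*np.sin(a),0*a+z]).round().astype(np.int32)],True,c,1)
    p=v.pix([[*e,20]])[0].astype(int); f=lambda q:q[p[1]-140:p[1]+140,p[0]-140:p[0]+140,::-1]
    out.append(np.hstack([f(v.img),f(im)]))
cv2.imwrite("pics/round.png",np.vstack(out))
E
```

```text
top 0 board [array([434.31, 302.27]), array([133.92, 132.88]), np.float64(1.14)]
   orange (array([434.69470215, 301.86166382]), (70.40666198730469, 69.25498962402344), np.float64(0.03539762201062677)) [434.57686759 301.90545125]
top 3 board [array([434.37, 302.28]), array([134.18, 132.93]), np.float64(1.13)]
   orange (array([430.43527222, 289.21383667]), (71.4560775756836, 43.71875), np.float64(2.8165972520713907)) [424.32741531 284.37931903]
side 0 board [array([433.22, 304.39]), array([144.99, 137.52]), np.float64(1.13)]
   orange (array([433.66809082, 303.80499268]), (66.91004943847656, 63.66207504272461), np.float64(2.4530932735597415)) [433.74887799 304.07524974]
side 3 board [array([433.34, 304.67]), array([146.08, 138.27]), np.float64(1.14)]Traceback (most recent call last):
  File "<stdin>", line 7, in <module>
  File "vis.py", line 26, in rect
    (c,(a,b),t)=cv2.minAreaRect(w.astype(np.float32));
                                ^^^^^^^^
AttributeError: 'NoneType' object has no attribute 'astype'
```

```bash
python3 - <<'E'
from vis import *
out=[]
for n in("top","side"):
    v=View(dict(np.load(n+"3.npz")),8)
    im=v.img.copy(); e=(434.5,302) if n=="top" else (433.6,304.2)
    a=np.linspace(0,6.28,60)
    for z,r,c in((4,36,(255,0,0)),(20,32,(0,255,0)),(48,11,(0,0,255))):
        cv2.polylines(im,[v.pix(np.c_[e[0]+r*np.cos(a),e[1]+r*np.sin(a),0*a+z]).round().astype(np.int32)],True,c,1)
    p=v.pix([[*e,20]])[0].astype(int); f=lambda q:q[p[1]-140:p[1]+140,p[0]-140:p[0]+140,::-1]
    out.append(np.hstack([f(v.img),f(im)]))
cv2.imwrite("pics/round.png",np.vstack(out))
E
```

```text
(no output)
```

View pics/round.png

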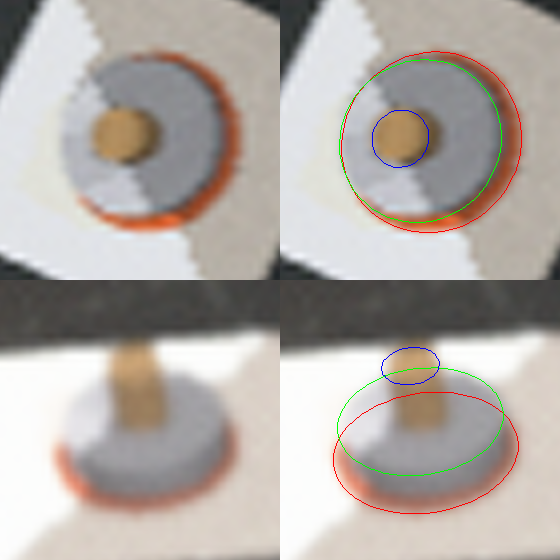

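The overlay of a perfect placement (right panels) matches the actual disc to within about 1.5 mm in both views. The earlier offset came from the half-shadowed grip, so I'm handing in.

```bash
python3 -c "
from bench import hand_in
print(hand_in())"
```

```text
the job is handed in; nothing more can be done
None
```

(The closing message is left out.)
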